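# Feel along the rim of the dish for chips

### The arm

A 7-joint arm with a two-finger parallel gripper is mounted at the origin on the work surface. World frame = base frame: x ahead of the robot, y to its left, z up, the work surface at z = 0. Lengths are in m, angles in rad, forces in N, time in s.
With the tool pointing down it reaches from about 0.425 to 0.925 m from the base axis. Payload 6.8 kg.
Tool frame: the origin (TCP) lies between the finger pads, 19 mm behind the fingertips; this is the grasp point; z points along the fingers, y is the line along which they close (so a half turn about z gives the same grasp; the last joint's range is limited). The gripper opens to 85 mm and grips with 20 to 120 N. Pads are 22 mm wide; open, the fingers measure 114 mm over their backs; the gripper's body (76 mm by 85 mm) begins 54 mm behind the grasp point. The pads swing forward as they close: fully open they stand 13 mm farther back than shut.
Start: joints at [-1.236, 0.477, 0.022, 1.555, -0.011, 1.109, -0.083], TCP at [0.289, 0.61, 0.25] pointing down, gripper open.
Joint ranges: [-2.96, 2.96], [-0.34, 2.1], [-1.41, 1.46], [0.24, 2.44], [-1.37, 4.51], [0.17, 1.92], [-2.96, 2.96]. Speed limits (rad/s): [2.39, 2.39, 3.14, 3.14, 3.14, 3.14, 3.14].

### API

Orientations are given as a rotation vector (axis times angle).
In Python, from bench import r gives the robot as it stands. The module is installed in compiled form; this text tells all that it offers.
- The arm moves only by the tool step_arm, never from a script. Its argument "moves" is a list of rows, each an object of numbers: "rx", "ry", "rz": the turn, a rotation vector about the tool's x, y, z in degrees; "dx", "dy", "dz": the shift along the tool's x, y, z in mm; "gripper": the opening, from -1 (shut) to 1 (fully open). In form: [{"rx": .., "ry": .., "rz": .., "dx": .., "dy": .., "dz": .., "gripper": ..}, ...]. A call has 1 to 20 rows; each row shifts and turns the commanded pose from where the row before left it, along the tool's axes as they then stand; what a row does not reach is not made up. A row lasts 1/8 s, in which the tool goes at most 62.5 mm and 10.7 degrees, less where a joint would pass 70% of its speed; a pose out of reach is approached as far as the arm can. A call is refused whole if a number of a shift passes 62.5 or a number of a turn 10.7, either way. A call with a gripper value outside its range is refused whole. The fingers move at their own pace and stop on an object; "grip_force" is the grip in N (left out, the last holds). Time passes only in rows, so rows that do not move let the fingers close. It gives the time, the measured TCP pose, the force, the opening and the grip force at its end, in the units of the state.
- r.get_obs(): the state, without advancing time (a new reading comes with each control period).
- r.grab_frame(name): name is "scene" or "top"; returns the picture (384x512x3 uint8, blue, green, red); there is no depth.
- r.camera_info(name): a dict with "mtx" (3x3 intrinsics, pixels), "D" ([k1, k2, p1, p2, k3] as OpenCV has them; the pictures are not rectified), "rvec" (rotation vector, rad) and "tvec" (3), from world to camera coordinates, as OpenCV has them. Camera axes: x right, y down, z forward; pixel columns grow to the right and rows downward; lengths in m; the calibration is good to about 2 mm. A picture is of the moment at which its call begins. camera_info takes no time and is no camera call.
- r.hand_in(): hands the job in; it is judged then, once.
The state is a dict: "clock": time; "joints": joint angles; "qvel": joint speeds; "tau": joint torques, N m; "tcp_pos": TCP position; "orientation": TCP orientation; "contact_force": force on the tool from outside, world axes, zero at the start; "moment": the same for the moment, N m; "grip_width": finger opening in m; "gripper_force": force on a finger pad.
Only numpy, scipy, OpenCV 4.12 (cv2) and the standard library are available. Lean on these libraries where they do the work, as an engineer would, in place of code of your own. Each camera call takes 0.05 s, during which the arm holds its last target. There are 200 camera calls.

### The job

Check the rim of the big dish on the sprung rest for chips: run the fingertips lightly along the top of the rim, starting at the loop handle and going the short way round to the pouring lip. Finish with the fingertips still resting lightly on the rim at the lip, and stay there. Do not lift, shift or tip the dish, and leave the cup inside it and the things around it where they stand.

Things in the scene. Friction and masses are not known exactly. Their poses are not given: they have to be found in the camera images.
- dish: heavy round cream dish (1.3 kg), loose on a sprung rest: 252 mm across, 50 mm high, foot 152 mm across. Origin: centre of its underside, 67 mm above the table; z up, x to the loop handle; the pouring lip is 130 degrees counter-clockwise from it (seen from above). Rim: flat, 16 mm wide, mid-line radius 118 mm, 117 mm above the table. Press it with well under 15 N.
- rest_plate (a joint): how far the round plate of the sprung rest under the dish has sunk (m): 0 unpressed, about 1.1 mm more for each newton pressed down on the dish (after the first 0.5 N), stop at 12 mm. The rest's drum is bolted to the table.
- rim_0 (a point): point on the dish, on top of the rim, middle of its width, 0.0 degrees counter-clockwise from the handle: the rim right at the handle, where the pass starts. The handle is a level loop of 12 mm bar, 76 mm wide, reaching 158 mm from the dish centre, top 3 mm below the rim (neighbouring points are 38 mm apart)
- rim_1 (a point): point on the dish, on top of the rim, middle of its width, 18.6 degrees counter-clockwise from the handle (neighbouring points are 38 mm apart)
- rim_2 (a point): point on the dish, on top of the rim, middle of its width, 37.1 degrees counter-clockwise from the handle (neighbouring points are 38 mm apart)
- rim_3 (a point): point on the dish, on top of the rim, middle of its width, 55.7 degrees counter-clockwise from the handle (neighbouring points are 38 mm apart)
- rim_4 (a point): point on the dish, on top of the rim, middle of its width, 74.3 degrees counter-clockwise from the handle (neighbouring points are 38 mm apart)
- rim_5 (a point): point on the dish, on top of the rim, middle of its width, 92.9 degrees counter-clockwise from the handle (neighbouring points are 38 mm apart)
- rim_6 (a point): point on the dish, on top of the rim, middle of its width, 111.4 degrees counter-clockwise from the handle (neighbouring points are 38 mm apart)
- rim_7 (a point): point on the dish, on top of the rim, middle of its width, 130.0 degrees counter-clockwise from the handle: the rim right at the pouring lip, where the pass ends. The lip is a solid level tongue, 46 mm wide, reaching 160 mm from the dish centre, top 2 mm below the rim (neighbouring points are 38 mm apart)
- dip_pot: white cup, 52 mm across, 45 mm high, standing loose in the middle of the dish, 12 mm above the dish's origin, so its top is 7 mm above the rim. Origin: centre of its underside. Stays where it is
- glaze_bowl: blue ceramic bowl, mouth 90 mm across, 50 mm high, on the table beside the dish. Stays where it is. Origin: centre of its underside
- clay_cup: terracotta cup, 68 mm across, 70 mm high, on the table beside the dish. Stays where it is. Origin: centre of its underside
- brush: flat paint brush with a wooden handle, 200 mm long, lying on the table beside the dish. Stays where it is
- tile: white tile, 100 x 100 x 12 mm, lying on the table beside the dish. Stays where it is. Origin: centre of its underside
- jar: amber jar with a lid, 70 mm across, 90 mm high, on the table beyond the dish. Stays where it is. Origin: centre of its underside
There are look-alikes about, which are no part of the job. There is more than one size of the part that bears rest_plate; the job needs the largest.

How it is judged:
By the outcome, as a careful person would: the job done as asked, in the order asked, and still so for the second after the job is handed in, while the arm keeps its last pose, push and grip.
It also fails if it takes over 58 s, if anything falls off the work surface, if the arm or the gripper's body presses on something with over 40 N, if the wrist force passes 120 N, or if a joint passes its speed limit or range.

## Working session

There is one attempt and no reset: what is moved stays moved. The work goes in short steps, Python scripts to look and compute and a tool call to move; the robot and the scene stay as the last step left them, time stands still between calls to the robot, and variables do not carry over. Pictures are saved under pics/ and viewed, at most 10 in all, crops included, and the job is handed in when it is done.

Besides the shell and the picture viewer there is one more tool, called after "Request:" as name([rows], argument=value, ...), one row to a line, values as JSON. step_arm: Moves the arm, as the interface text tells. Its arguments: {"type":"object","properties":{"moves":{"type":"array","items":{"type":"object","properties":{"rx":{"type":"number"},"ry":{"type":"number"},"rz":{"type":"number"},"dx":{"type":"number"},"dy":{"type":"number"},"dz":{"type":"number"},"gripper":{"type":"number"}}}},"grip_force":{"type":"number"}},"required":["moves"]}

```bash
mkdir -p pics; python3 - <<'E'
from bench import r
import cv2
o=r.get_obs();print({k:(v if not hasattr(v,'round') else v) for k,v in o.items()})
for n in("scene","top"):
    cv2.imwrite(f"pics/{n}0.png",r.grab_frame(n));print(n,r.camera_info(n))
E
```

```text
{'clock': 0.0, 'joints': array([-1.23611644,  0.47780029,  0.02232717,  1.55643026, -0.01151948,
        1.10929261, -0.08312818]), 'qvel': array([ 5.14991946e-05,  1.21691926e-03,  7.18925999e-04, -1.15259515e-03,
       -2.20405281e-04, -4.96031000e-04, -8.90573620e-04]), 'tau': array([-1.73532113e-03, -5.96448684e+01,  1.60688739e+00, -2.81205028e+01,
        1.24119947e-02,  9.28327034e-03, -1.44752698e-05]), 'tcp_pos': array([0.28896995, 0.60941286, 0.24903425]), 'orientation': array([-6.89791946e-01, -3.06463369e+00,  2.79546559e-03]), 'contact_force': array([ 0.27852832,  0.17810555, -0.05097617]), 'moment': array([ 0.03603639,  0.01986306, -0.07535398]), 'gripper_force': 0.0, 'grip_width': 0.08540937709613611}
scene {'mtx': array([[368.55787861,   0.        , 258.11183755],
       [  0.        , 368.55787861, 189.36986218],
       [  0.        ,   0.        ,   1.        ]]), 'D': array([-0.06757649,  0.        ,  0.        ,  0.        ,  0.        ]), 'rvec': array([ 2.20350893,  0.8303744 , -0.33689117]), 'tvec': array([-0.44227566, -0.14469421,  1.24733491])}
top {'mtx': array([[430.36165728,   0.        , 257.47592947],
       [  0.        , 430.36165728, 187.72083853],
       [  0.        ,   0.        ,   1.        ]]), 'D': array([-0.00400812,  0.        ,  0.        ,  0.        ,  0.        ]), 'rvec': array([ 2.2154414 , -2.19653548,  0.10692237]), 'tvec': array([0.02492403, 0.57539141, 1.09807414])}
```

View pics/scene0.png

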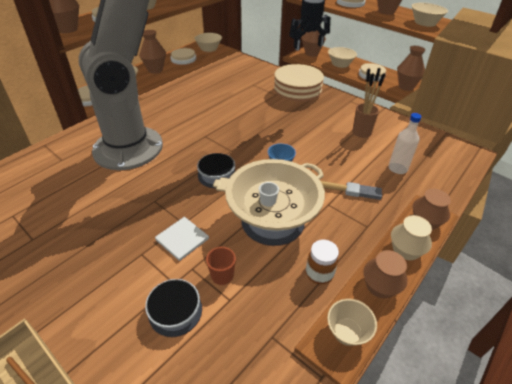

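View pics/top0.png

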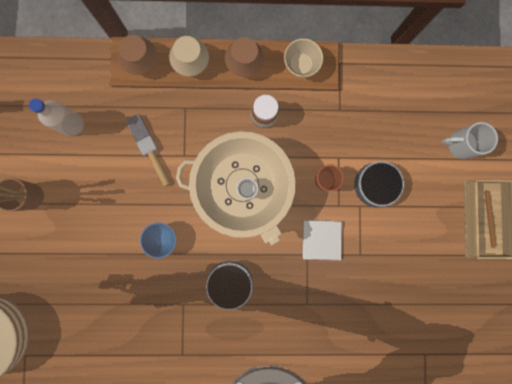

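The scene shows the cream dish at about (275,195), with its handle at (313,172) and lip at (222,185). In the top view the dish is centred at (243,185), with the handle at (184,175) and the lip at (271,237). Next I fit the rim in both views.

```bash
cat > h.py <<'E'
from bench import r
import cv2,numpy as np
from scipy.optimize import least_squares
def rays(n,px):
    c=r.camera_info(n);R=cv2.Rodrigues(c["rvec"])[0]
    u=cv2.undistortPoints(np.float64(px).reshape(-1,1,2),c["mtx"],c["D"])[:,0]
    return -R.T@c["tvec"],np.c_[u,np.ones(len(u))]@R
def plane(n,px,z):
    o,d=rays(n,px);return (o+d*((z-o[2])/d[:,2])[:,None])[:,:2]
E
python3 - <<'E'
from h import *
for n,c in(("top",(243,185)),("scene",(275,195))):
    im=cv2.imread(f"pics/{n}0.png");hsv=cv2.cvtColor(im,cv2.COLOR_BGR2HSV)
    m=((hsv[...,1]<115)&(hsv[...,2]>120)).astype(np.uint8)
    l,lab,st,_=cv2.connectedComponentsWithStats(m)
    ids=[i for i in range(1,l) if st[i,0]<c[0]<st[i,0]+st[i,2] and st[i,1]<c[1]<st[i,1]+st[i,3]]
    i=max(ids,key=lambda i:st[i,4]);print(n,st[i])
    mm=(lab==i).astype(np.uint8)
    v=im.copy();cs,_=cv2.findContours(mm,cv2.RETR_EXTERNAL,cv2.CHAIN_APPROX_NONE)
    ct=max(cs,key=len)[:,0]
    for z in(.107,.117,.127):
        P=plane(n,ct,z)
        f=least_squares(lambda p:np.hypot(*(P-p[:2]).T)-p[2],[*P.mean(0),.126],loss='soft_l1',f_scale=.001)
        print(z,f.x.round(4))
        if z==.117:
            d=P-f.x[:2];rr=np.hypot(*d.T);a=np.degrees(np.arctan2(d[:,1],d[:,0]))
            for k in np.unique(a[rr>.14].round(-1)): 
                s=(rr>.14)&(abs(a-k)<5);print('  ',k,s.sum(),rr[s].max().round(3),a[s].min().round(1),a[s].max().round(1))
    cv2.drawContours(v,[ct[:,None]],-1,(0,0,255),1)
    x,y,w,h=st[i,:4];cv2.imwrite(f"pics/{n}1.png",cv2.resize(v[y-20:y+h+20,x-20:x+w+20],None,fx=3,fy=3))
E
python3 -c "
import cv2,numpy as np
a=cv2.imread('pics/top1.png');b=cv2.imread('pics/scene1.png')
h=min(a.shape[0],b.shape[0]);v=np.hstack([a[:h],b[:h]]);s=min(800/v.shape[1],600/v.shape[0],1);cv2.imwrite('pics/c1.png',cv2.resize(v,None,fx=s,fy=s))"
```

```text
top [  175   130   168   133 11623]
0.107 [0.5615 0.0471 0.1489]
0.117 [0.561  0.0473 0.1475]
   -140.0 47 0.227 -144.7 -135.2
   -130.0 47 0.266 -134.8 -125.1
   -120.0 20 0.258 -124.7 -115.4
   -110.0 76 0.237 -114.9 -105.1
   -100.0 1 0.161 -104.8 -104.8
   -0.0 9 0.143 -2.9 4.8
   10.0 11 0.148 5.7 15.0
   20.0 10 0.151 15.8 24.2
   30.0 10 0.153 25.0 33.8
   40.0 11 0.157 35.0 44.5
   50.0 8 0.156 45.8 53.9
   60.0 16 0.174 55.1 64.8
   70.0 12 0.185 65.1 75.0
   80.0 13 0.184 75.7 84.4
   90.0 17 0.176 85.1 94.2
   100.0 11 0.147 95.1 104.9
   110.0 4 0.142 105.8 110.0
0.127 [0.5604 0.0475 0.146 ]
scene [ 213  158  112   72 5771]
0.107 [0.572  0.0765 0.1299]
0.117 [0.5783 0.0681 0.1279]
   -160.0 15 0.162 -161.7 -155.6
   -150.0 9 0.159 -153.9 -146.0
   -140.0 8 0.157 -144.7 -137.9
   70.0 8 0.154 65.2 74.4
   80.0 7 0.155 76.2 84.5
   90.0 7 0.15 85.2 91.0
0.127 [0.5846 0.0596 0.1259]
```

View pics/c1.png

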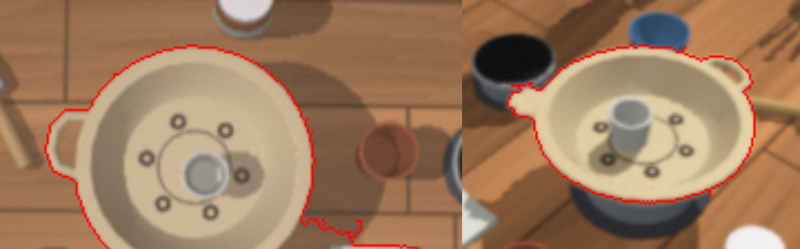

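```bash
python3 - <<'E'
from h import *
for n,c in(("top",(243,185)),("scene",(275,195))):
    im=cv2.imread(f"pics/{n}0.png");hsv=cv2.cvtColor(im,cv2.COLOR_BGR2HSV)
    m=((hsv[...,1]<115)&(hsv[...,2]>120)).astype(np.uint8)
    if n=="top":m[:,298:]=0; m[247:]=0; m[218:,284:]=0
    cs,_=cv2.findContours(m,cv2.RETR_EXTERNAL,cv2.CHAIN_APPROX_NONE)
    ct=max([c_ for c_ in cs if cv2.pointPolygonTest(c_,c,False)>0],key=len)[:,0]
    for z in(.112,.117,.122):
        P=plane(n,ct,z)
        f=least_squares(lambda p:np.hypot(*(P-p[:2]).T)-p[2],[.58,.06,.126],loss='cauchy',f_scale=.001)
        g=least_squares(lambda p:np.hypot(*(P-p[:2]).T)-.1255,[.58,.06],loss='cauchy',f_scale=.001)
        print(n,z,f.x.round(4),g.x.round(4),g.cost)
        if z==.117:
            d=P-f.x[:2];rr=np.hypot(*d.T);a=np.degrees(np.arctan2(d[:,1],d[:,0]))
            q=(rr>.133)&(abs(a-80)<40);print(' handle',a[q].min(),a[q].max(),rr[q].max())
            q=(rr>.133)&((a<-110)|(a>150));b=a[q]%360;print(' lip',b.min()-360,b.max()-360,rr[q].max())
E
```

```text
top 0.112 [0.5786 0.0698 0.1273] [0.5792 0.0687] 0.000525245466715262
top 0.117 [0.5782 0.0697 0.1267] [0.5784 0.0695] 0.00046459172402523054
 handle 64.73607123807464 95.9622695565725 0.1587395468500568
 lip -160.27622554342102 -113.40974520604712 0.16154584656649018
top 0.122 [0.5779 0.0697 0.126 ] [0.5779 0.0697] 0.0004160000427305883
scene 0.112 [0.5761 0.0717 0.1277] [0.5774 0.0702] 0.00039382798853489703
scene 0.117 [0.5793 0.0675 0.1267] [0.5796 0.067 ] 0.0003373100337653175
 handle 63.18436844982532 107.09086412006522 0.1552744173704018
 lip -162.0459040330229 -138.31001764899096 0.1631382327147077
scene 0.122 [0.5824 0.0633 0.1257] [0.5824 0.0632] 0.00030331313224156236
```

Request:
step_arm([
  {"dx": -15, "dy": -8, "gripper": -1},
  {"dx": -40, "dy": -22},
  {"dx": -40, "dy": -22},
  {"dx": -40, "dy": -22},
  {"dx": -40, "dy": -22},
  {"dx": -40, "dy": -22},
  {"dx": -40, "dy": -22},
  {"dx": -40, "dy": -22},
  {"dx": -40, "dy": -22},
  {"dx": -40, "dy": -22},
  {"dx": -40, "dy": -22},
  {"dx": -40, "dy": -22},
  {"dx": -7, "dy": -2},
  {"rz": 9},
  {"rz": 9},
  {"rz": 9},
  {"rz": 9},
  {"rz": 9},
  {"rz": 9},
  {"rz": 9},
])

```text
invalid input at $.moves[0]: expected keys rx, ry, rz, dx, dy, dz, gripper
```

Request:
step_arm([
  {"rx": 0, "ry": 0, "rz": 0, "dx": -15, "dy": -8, "dz": 0, "gripper": -1},
  {"rx": 0, "ry": 0, "rz": 0, "dx": -40, "dy": -22, "dz": 0, "gripper": -1},
  {"rx": 0, "ry": 0, "rz": 0, "dx": -40, "dy": -22, "dz": 0, "gripper": -1},
  {"rx": 0, "ry": 0, "rz": 0, "dx": -40, "dy": -22, "dz": 0, "gripper": -1},
  {"rx": 0, "ry": 0, "rz": 0, "dx": -40, "dy": -22, "dz": 0, "gripper": -1},
  {"rx": 0, "ry": 0, "rz": 0, "dx": -40, "dy": -22, "dz": 0, "gripper": -1},
  {"rx": 0, "ry": 0, "rz": 0, "dx": -40, "dy": -22, "dz": 0, "gripper": -1},
  {"rx": 0, "ry": 0, "rz": 0, "dx": -40, "dy": -22, "dz": 0, "gripper": -1},
  {"rx": 0, "ry": 0, "rz": 0, "dx": -40, "dy": -22, "dz": 0, "gripper": -1},
  {"rx": 0, "ry": 0, "rz": 0, "dx": -40, "dy": -22, "dz": 0, "gripper": -1},
  {"rx": 0, "ry": 0, "rz": 0, "dx": -40, "dy": -22, "dz": 0, "gripper": -1},
  {"rx": 0, "ry": 0, "rz": 0, "dx": -40, "dy": -22, "dz": 0, "gripper": -1},
  {"rx": 0, "ry": 0, "rz": 0, "dx": -7, "dy": -2, "dz": 0, "gripper": -1},
  {"rx": 0, "ry": 0, "rz": 9, "dx": 0, "dy": 0, "dz": 0, "gripper": -1},
  {"rx": 0, "ry": 0, "rz": 9, "dx": 0, "dy": 0, "dz": 0, "gripper": -1},
  {"rx": 0, "ry": 0, "rz": 9, "dx": 0, "dy": 0, "dz": 0, "gripper": -1},
  {"rx": 0, "ry": 0, "rz": 9, "dx": 0, "dy": 0, "dz": 0, "gripper": -1},
  {"rx": 0, "ry": 0, "rz": 9, "dx": 0, "dy": 0, "dz": 0, "gripper": -1},
  {"rx": 0, "ry": 0, "rz": 9, "dx": 0, "dy": 0, "dz": 0, "gripper": -1},
  {"rx": 0, "ry": 0, "rz": 9, "dx": 0, "dy": 0, "dz": 0, "gripper": -1},
])

```text
clock: 2.6
tcp_pos: [0.598, 0.1844, 0.2498]
orientation: [-2.194, -2.247, 0.001]
contact_force: [0.7, 0.2, 1.0]
grip_width: -0.0
gripper_force: 0.0
```

```bash
cat >> h.py <<'E'
from scipy.spatial.transform import Rotation as Ro
C=np.array([.5788,.0685]);H=80.2
def rim(deg,z=.136,rad=.118):
    a=np.radians(H+deg);return np.r_[C+rad*np.array([np.cos(a),np.sin(a)]),z]
def rep(deg,z):
    o=r.get_obs();R=Ro.from_rotvec(o["orientation"]).as_matrix()
    p=o["tcp_pos"];d=p[:2]-C
    print("t",o["clock"],"tcp",p.round(4),"grip",o["grip_width"],"F",o["contact_force"].round(2),"j",o["joints"].round(2))
    print("ydir",np.degrees(np.arctan2(R[1,1],R[0,1])).round(1),"zaxis",R[:,2].round(4),"ang",(np.degrees(np.arctan2(d[1],d[0]))-H).round(1),"rad",np.hypot(*d).round(4))
    print("to go tool mm",(R.T@(rim(deg,z)-p)*1000).round(1))
E
python3 -c "
from h import *
rep(0,.136)
cv2.imwrite('pics/t2.png',r.grab_frame('top'))
cv2.imwrite('pics/s2.png',r.grab_frame('scene'))
a=cv2.imread('pics/t2.png')[100:290,150:350];b=cv2.imread('pics/s2.png')[60:250,190:390]
cv2.imwrite('pics/c2.png',cv2.resize(np.hstack([a,b]),None,fx=2,fy=2))"
```

```text
t 2.6 tcp [0.598  0.1844 0.2498] grip -1.604949690828592e-05 F [0.66 0.21 0.97] j [-0.71  0.42  0.42  1.7  -0.19  1.06 -0.21]
ydir 1.4 zaxis [-8.e-04  3.e-04 -1.e+00] ang 0.4 rad 0.1174
to go tool mm [  0.4   1.  113.8]
```

View pics/c2.png

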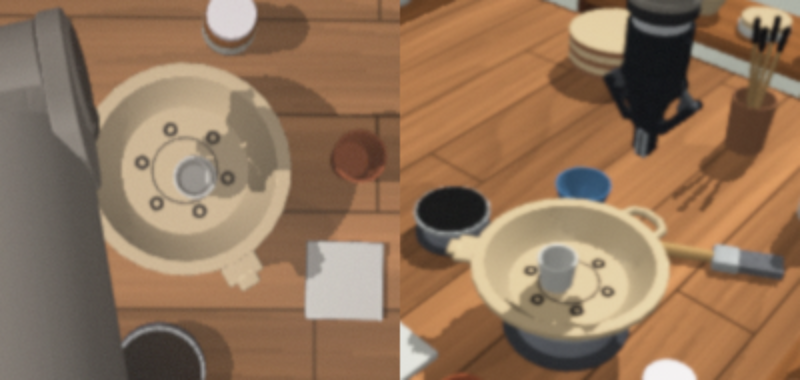

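The gripper is shut and hangs above the rim beside the handle. Now I descend to just above the rim and finish the turn.

Request:
step_arm([
  {"rx": 0, "ry": 0, "rz": 5.5, "dx": 0, "dy": 0, "dz": 15, "gripper": -1},
  {"rx": 0, "ry": 0, "rz": 5.5, "dx": 0, "dy": 0, "dz": 20, "gripper": -1},
  {"rx": 0, "ry": 0, "rz": 0, "dx": 0, "dy": 0, "dz": 20, "gripper": -1},
  {"rx": 0, "ry": 0, "rz": 0, "dx": 0, "dy": 0, "dz": 20, "gripper": -1},
  {"rx": 0, "ry": 0, "rz": 0, "dx": 0, "dy": 0, "dz": 15, "gripper": -1},
  {"rx": 0, "ry": 0, "rz": 0, "dx": 0, "dy": 0, "dz": 10, "gripper": -1},
  {"rx": 0, "ry": 0, "rz": 0, "dx": 0, "dy": 0, "dz": 6, "gripper": -1},
  {"rx": 0, "ry": 0, "rz": 0, "dx": 0, "dy": 0, "dz": 0, "gripper": -1},
  {"rx": 0, "ry": 0, "rz": 0, "dx": 0, "dy": 0, "dz": 0, "gripper": -1},
  {"rx": 0, "ry": 0, "rz": 0, "dx": 0, "dy": 0, "dz": 0, "gripper": -1},
])

```text
clock: 3.95
tcp_pos: [0.599, 0.1844, 0.1445]
orientation: [2.395, 2.032, 0.001]
contact_force: [0.2, 1.0, -0.8]
grip_width: -0.0003
gripper_force: 0.0
```

```bash
python3 -c "
from h import *
rep(0,.136)
a=r.grab_frame('scene')[60:250,190:390]
cv2.imwrite('pics/c3.png',cv2.resize(a,None,fx=3,fy=3))"
```

```text
t 3.95 tcp [0.599  0.1844 0.1445] grip -0.0003002170808755991 F [ 0.19  0.98 -0.78] j [-0.7   0.54  0.41  1.79 -0.28  0.87 -0.32]
ydir -9.4 zaxis [ 8.e-04  4.e-04 -1.e+00] ang -0.1 rad 0.1176
to go tool mm [ 0.4 -0.2  8.5]
```

View pics/c3.png

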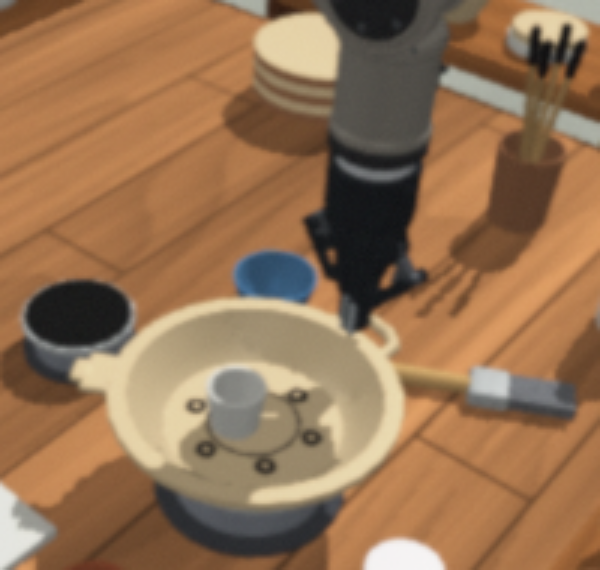

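The fingertips are just above the rim at the handle, at (350,325) in the crop. Now I feel for contact.

Request:
step_arm([
  {"rx": 0, "ry": 0, "rz": 0, "dx": 0, "dy": 0, "dz": 4, "gripper": -1},
  {"rx": 0, "ry": 0, "rz": 0, "dx": 0, "dy": 0, "dz": 2, "gripper": -1},
  {"rx": 0, "ry": 0, "rz": 0, "dx": 0, "dy": 0, "dz": 0, "gripper": -1},
  {"rx": 0, "ry": 0, "rz": 0, "dx": 0, "dy": 0, "dz": 0, "gripper": -1},
])

```text
clock: 4.5
tcp_pos: [0.5987, 0.1842, 0.138]
orientation: [2.395, 2.033, -0.0]
contact_force: [0.7, 0.3, 0.1]
grip_width: 0.0003
gripper_force: 0.0
```

Request:
step_arm([
  {"rx": 0, "ry": 0, "rz": 0, "dx": 0, "dy": 0, "dz": 1.5, "gripper": -1},
  {"rx": 0, "ry": 0, "rz": 0, "dx": 0, "dy": 0, "dz": 0, "gripper": -1},
  {"rx": 0, "ry": 0, "rz": 0, "dx": 0, "dy": 0, "dz": 0, "gripper": -1},
])

```text
clock: 4.88
tcp_pos: [0.5987, 0.1843, 0.1365]
orientation: [-2.395, -2.033, 0.0]
contact_force: [0.5, 0.2, -0.4]
grip_width: -0.0002
gripper_force: 0.0
```

Request:
step_arm([
  {"rx": 0, "ry": 0, "rz": 0, "dx": 0, "dy": 0, "dz": 1.5, "gripper": -1},
  {"rx": 0, "ry": 0, "rz": 0, "dx": 0, "dy": 0, "dz": 0, "gripper": -1},
  {"rx": 0, "ry": 0, "rz": 0, "dx": 0, "dy": 0, "dz": 0, "gripper": -1},
])

```text
clock: 5.25
tcp_pos: [0.5988, 0.1843, 0.1351]
orientation: [2.395, 2.032, 0.0]
contact_force: [0.3, -0.2, 1.6]
grip_width: -0.0
gripper_force: 0.4
```

Request:
step_arm([
  {"rx": 0, "ry": 0, "rz": 0, "dx": 0, "dy": 0, "dz": 1, "gripper": -1},
  {"rx": 0, "ry": 0, "rz": 0, "dx": 0, "dy": 0, "dz": 0, "gripper": -1},
  {"rx": 0, "ry": 0, "rz": 0, "dx": 0, "dy": 0, "dz": 0, "gripper": -1},
])

```text
clock: 5.62
tcp_pos: [0.5988, 0.1843, 0.1341]
orientation: [2.395, 2.032, 0.0]
contact_force: [-0.0, -0.1, 1.8]
grip_width: 0.0002
gripper_force: 0.9
```

Contact came at z ≈ 0.136, and I'm pressing about 2 N. Now I start the arc: tool x points outward and travel is along −y, 2.5° per row.

Request:
step_arm([
  {"rx": 0, "ry": 0, "rz": 0, "dx": 0.3, "dy": 0, "dz": 0.5, "gripper": -1},
  {"rx": 0, "ry": 0, "rz": -2.5, "dx": -0.11, "dy": -5.15, "dz": 0, "gripper": -1},
  {"rx": 0, "ry": 0, "rz": -2.5, "dx": -0.11, "dy": -5.15, "dz": 0, "gripper": -1},
  {"rx": 0, "ry": 0, "rz": -2.5, "dx": -0.11, "dy": -5.15, "dz": 0, "gripper": -1},
  {"rx": 0, "ry": 0, "rz": -2.5, "dx": -0.11, "dy": -5.15, "dz": 0, "gripper": -1},
  {"rx": 0, "ry": 0, "rz": -2.5, "dx": -0.11, "dy": -5.15, "dz": 0, "gripper": -1},
  {"rx": 0, "ry": 0, "rz": -2.5, "dx": -0.11, "dy": -5.15, "dz": 0, "gripper": -1},
  {"rx": 0, "ry": 0, "rz": -2.5, "dx": -0.11, "dy": -5.15, "dz": 0, "gripper": -1},
  {"rx": 0, "ry": 0, "rz": -2.5, "dx": -0.11, "dy": -5.15, "dz": 0, "gripper": -1},
])

```text
clock: 6.75
tcp_pos: [0.5574, 0.1842, 0.1335]
orientation: [2.003, 2.421, 0.0]
contact_force: [1.0, -0.5, 3.8]
grip_width: -0.0003
gripper_force: 1.2
```

```bash
python3 -c "
from h import *
rep(20,.1336)"
```

```text
t 6.75 tcp [0.5574 0.1842 0.1335] grip -0.00026943749492365607 F [ 0.97 -0.49  3.85] j [-0.67  0.48  0.32  1.89 -0.21  0.8  -0.05]
ydir 10.8 zaxis [ 1.e-04  1.e-04 -1.e+00] ang 20.3 rad 0.1176
to go tool mm [ 0.4  0.5 -0.1]
```

Request:
step_arm([
  {"rx": 0, "ry": 0, "rz": -2.5, "dx": -0.1, "dy": -5.15, "dz": 0, "gripper": -1},
  {"rx": 0, "ry": 0, "rz": -2.5, "dx": -0.1, "dy": -5.15, "dz": 0, "gripper": -1},
  {"rx": 0, "ry": 0, "rz": -2.5, "dx": -0.1, "dy": -5.15, "dz": 0, "gripper": -1},
  {"rx": 0, "ry": 0, "rz": -2.5, "dx": -0.1, "dy": -5.15, "dz": 0, "gripper": -1},
  {"rx": 0, "ry": 0, "rz": -2.5, "dx": -0.1, "dy": -5.15, "dz": 0, "gripper": -1},
  {"rx": 0, "ry": 0, "rz": -2.5, "dx": -0.1, "dy": -5.15, "dz": 0, "gripper": -1},
  {"rx": 0, "ry": 0, "rz": -2.5, "dx": -0.1, "dy": -5.15, "dz": 0, "gripper": -1},
  {"rx": 0, "ry": 0, "rz": -2.5, "dx": -0.1, "dy": -5.15, "dz": 0, "gripper": -1},
  {"rx": 0, "ry": 0, "rz": -2.5, "dx": -0.1, "dy": -5.15, "dz": 0, "gripper": -1},
  {"rx": 0, "ry": 0, "rz": -2.5, "dx": -0.1, "dy": -5.15, "dz": 0, "gripper": -1},
])

```text
clock: 8.0
tcp_pos: [0.5103, 0.1641, 0.1335]
orientation: [-1.431, -2.797, -0.0]
contact_force: [1.8, 1.6, 2.0]
grip_width: 0.0001
gripper_force: 1.2
```

```bash
python3 -c "
from h import *
rep(45,.1336)
a=r.grab_frame('scene')[60:250,190:390]
cv2.imwrite('pics/c4.png',cv2.resize(a,None,fx=3,fy=3))"
```

```text
t 8.0 tcp [0.5103 0.1641 0.1335] grip 0.0001339244196903008 F [1.8  1.63 1.99] j [-0.6   0.4   0.22  2.   -0.12  0.75  0.31]
ydir 35.8 zaxis [-1.e-04  1.e-04 -1.e+00] ang 45.4 rad 0.1176
to go tool mm [ 0.4  0.9 -0.1]
```

View pics/c4.png

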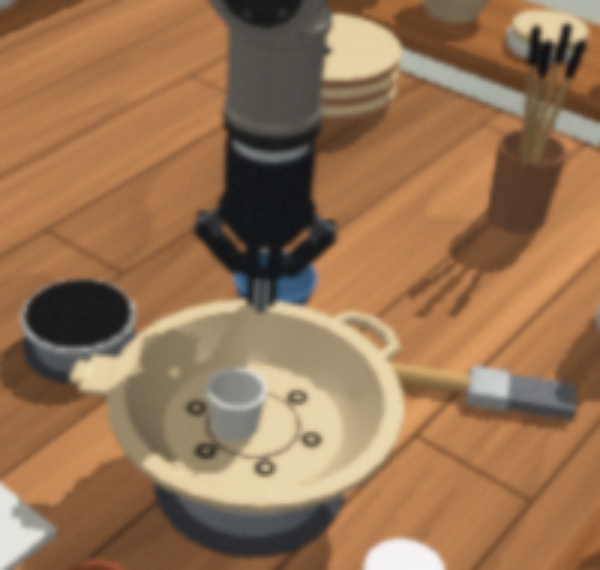

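The fingertips rest on the rim at (262,305) in the crop. The dish, cup and handle haven't moved, so I continue.

Request:
step_arm([
  {"rx": 0, "ry": 0, "rz": -2.5, "dx": -0.1, "dy": -5.15, "dz": 0, "gripper": -1},
  {"rx": 0, "ry": 0, "rz": -2.5, "dx": -0.1, "dy": -5.15, "dz": 0, "gripper": -1},
  {"rx": 0, "ry": 0, "rz": -2.5, "dx": -0.1, "dy": -5.15, "dz": 0, "gripper": -1},
  {"rx": 0, "ry": 0, "rz": -2.5, "dx": -0.1, "dy": -5.15, "dz": 0, "gripper": -1},
  {"rx": 0, "ry": 0, "rz": -2.5, "dx": -0.1, "dy": -5.15, "dz": 0, "gripper": -1},
  {"rx": 0, "ry": 0, "rz": -2.5, "dx": -0.1, "dy": -5.15, "dz": 0, "gripper": -1},
  {"rx": 0, "ry": 0, "rz": -2.5, "dx": -0.1, "dy": -5.15, "dz": 0, "gripper": -1},
  {"rx": 0, "ry": 0, "rz": -2.5, "dx": -0.1, "dy": -5.15, "dz": 0, "gripper": -1},
  {"rx": 0, "ry": 0, "rz": -2.5, "dx": -0.1, "dy": -5.15, "dz": 0, "gripper": -1},
  {"rx": 0, "ry": 0, "rz": -2.5, "dx": -0.1, "dy": -5.15, "dz": 0, "gripper": -1},
  {"rx": 0, "ry": 0, "rz": -2.5, "dx": -0.1, "dy": -5.15, "dz": 0, "gripper": -1},
  {"rx": 0, "ry": 0, "rz": -2.5, "dx": -0.1, "dy": -5.15, "dz": 0, "gripper": -1},
  {"rx": 0, "ry": 0, "rz": -2.5, "dx": -0.1, "dy": -5.15, "dz": 0, "gripper": -1},
  {"rx": 0, "ry": 0, "rz": -2.5, "dx": -0.1, "dy": -5.15, "dz": 0, "gripper": -1},
])

```text
clock: 9.8
tcp_pos: [0.4675, 0.1076, 0.1334]
orientation: [-0.525, -3.097, -0.0]
contact_force: [1.6, 2.1, 2.0]
grip_width: -0.0001
gripper_force: 1.2
```

```bash
python3 -c "
from h import *
rep(80,.1336)"
```

```text
t 9.8 tcp [0.4675 0.1076 0.1334] grip -6.0156558788456056e-05 F [1.57 2.1  2.05] j [-0.43  0.32  0.09  2.12 -0.04  0.7   0.92]
ydir 70.8 zaxis [-6.e-04  2.e-04 -1.e+00] ang 80.4 rad 0.118
to go tool mm [-0.   0.9 -0.2]
```

Request:
step_arm([
  {"rx": 0, "ry": 0, "rz": -2.5, "dx": -0.11, "dy": -5.15, "dz": 0, "gripper": -1},
  {"rx": 0, "ry": 0, "rz": -2.5, "dx": -0.11, "dy": -5.15, "dz": 0, "gripper": -1},
  {"rx": 0, "ry": 0, "rz": -2.5, "dx": -0.11, "dy": -5.15, "dz": 0, "gripper": -1},
  {"rx": 0, "ry": 0, "rz": -2.5, "dx": -0.11, "dy": -5.15, "dz": 0, "gripper": -1},
  {"rx": 0, "ry": 0, "rz": -2.5, "dx": -0.11, "dy": -5.15, "dz": 0, "gripper": -1},
  {"rx": 0, "ry": 0, "rz": -2.5, "dx": -0.11, "dy": -5.15, "dz": 0, "gripper": -1},
  {"rx": 0, "ry": 0, "rz": -2.5, "dx": -0.11, "dy": -5.15, "dz": 0, "gripper": -1},
  {"rx": 0, "ry": 0, "rz": -2.5, "dx": -0.11, "dy": -5.15, "dz": 0, "gripper": -1},
  {"rx": 0, "ry": 0, "rz": -2.5, "dx": -0.11, "dy": -5.15, "dz": 0, "gripper": -1},
  {"rx": 0, "ry": 0, "rz": -2.5, "dx": -0.11, "dy": -5.15, "dz": 0, "gripper": -1},
  {"rx": 0, "ry": 0, "rz": -2.5, "dx": -0.11, "dy": -5.15, "dz": 0, "gripper": -1},
  {"rx": 0, "ry": 0, "rz": -2.5, "dx": -0.11, "dy": -5.15, "dz": 0, "gripper": -1},
])

```text
clock: 11.3
tcp_pos: [0.4624, 0.0466, 0.1332]
orientation: [0.295, -3.126, -0.0]
contact_force: [-0.7, 2.0, 3.0]
grip_width: -0.0004
gripper_force: 1.3
```

```bash
python3 -c "
from h import *
rep(130,.1336)"
```

```text
t 11.3 tcp [0.4624 0.0466 0.1332] grip -0.00036737261642495636 F [-0.72  2.    3.05] j [-0.23  0.3  -0.    2.15  0.    0.7   1.52]
ydir 100.8 zaxis [-1.7e-03  1.0e-04 -1.0e+00] ang -249.6 rad 0.1185
to go tool mm [ -7.2 -39.5  -0.4]
```

Request:
step_arm([
  {"rx": 0, "ry": 0, "rz": -2.5, "dx": -0.15, "dy": -5.1, "dz": 0, "gripper": -1},
  {"rx": 0, "ry": 0, "rz": -2.5, "dx": -0.15, "dy": -5.1, "dz": 0, "gripper": -1},
  {"rx": 0, "ry": 0, "rz": -2.5, "dx": -0.15, "dy": -5.1, "dz": 0, "gripper": -1},
  {"rx": 0, "ry": 0, "rz": -2.5, "dx": -0.15, "dy": -5.1, "dz": 0, "gripper": -1},
  {"rx": 0, "ry": 0, "rz": -2.5, "dx": -0.15, "dy": -5.1, "dz": 0, "gripper": -1},
  {"rx": 0, "ry": 0, "rz": -2.5, "dx": -0.15, "dy": -5.1, "dz": 0, "gripper": -1},
  {"rx": 0, "ry": 0, "rz": -2.5, "dx": -0.15, "dy": -5.1, "dz": 0, "gripper": -1},
  {"rx": 0, "ry": 0, "rz": -2.5, "dx": -0.15, "dy": -5.0, "dz": 0, "gripper": -1},
  {"rx": 0, "ry": 0, "rz": 0, "dx": 0, "dy": 0, "dz": 0, "gripper": -1},
  {"rx": 0, "ry": 0, "rz": 0, "dx": 0, "dy": 0, "dz": 0, "gripper": -1},
])

```text
clock: 12.55
tcp_pos: [0.477, 0.0083, 0.1332]
orientation: [0.828, -3.029, 0.0]
contact_force: [-1.0, -0.8, 2.8]
grip_width: -0.0001
gripper_force: 1.2
```

```bash
python3 -c "
from h import *
rep(130,.1336)
b=r.grab_frame('scene')[60:250,190:390];a=r.grab_frame('top')[100:290,150:350]
cv2.imwrite('pics/c5.png',cv2.resize(np.hstack([a,b]),None,fx=2,fy=2))"
```

```text
t 12.55 tcp [0.477  0.0083 0.1332] grip -0.00011676822607528073 F [-0.97 -0.83  2.83] j [-0.1   0.32 -0.06  2.12  0.03  0.71  1.93]
ydir 120.6 zaxis [-1.6e-03 -7.0e-04 -1.0e+00] ang -229.6 rad 0.1183
to go tool mm [-0.3  0.8 -0.4]
```

View pics/c5.png

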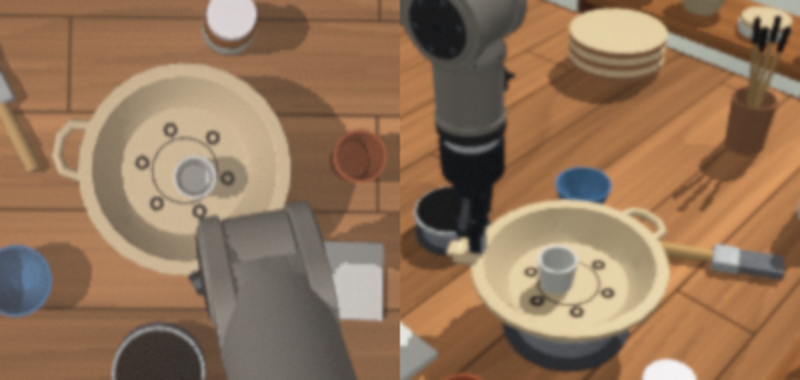

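The fingertips are on the rim at the lip, at (472,250) in the right crop, pressing about 3 N. The dish, cup and surrounding things haven't moved, so I hand in.

```bash
python3 -c "
from bench import r
print(r.hand_in())"
```

```text
the job is handed in; nothing more can be done
None
```

I ran the fingertips along the rim from the handle to the lip at about 2–4 N, left them resting lightly at the lip with nothing seen to have moved, and handed the job in at about 12.7 s; I felt no obvious chip, but force readings were noisy by about 1 N.

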